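# Store the repaired display and press the drawer's label holder home

### The arm

A 6-joint arm with a two-finger parallel gripper is mounted at the origin on the work surface. World frame = base frame: x ahead of the robot, y to its left, z up, the work surface at z = 0. Lengths are in mm, angles in degrees, forces in N, time in s.
With the tool pointing down it reaches from about 325 to 750 mm from the base axis. Payload 7.6 kg.
Tool frame: the origin (TCP) lies at the very end of the fingers, on their centre line; the grasp point (between the pads) lies 19 mm behind it; z points along the fingers, y is the line along which they close (so a half turn about z gives the same grasp; the last joint's range is limited). The gripper opens to 85 mm and grips with 20 to 120 N. Pads are 22 mm wide; open, the fingers measure 114 mm over their backs; the gripper's body (76 mm by 85 mm) begins 54 mm behind the grasp point. The pads swing forward as they close: fully open they stand 13 mm farther back than shut.
Start: joints at [70.514, 2.991, 80.254, -0, 96.75, -4.028], TCP at [139.916, 506.035, 204.323] pointing down, gripper open.
Joint ranges: [-166.34, 166.34], [-52.06, 124.39], [6.96, 135.62], [-60.46, 240.46], [14.63, 156.25], [-167.68, 167.68]. Speed limits (degrees/s): [147.25, 147.25, 172.46, 180, 180, 180].

### API

Orientations are given as a 3x3 rotation matrix whose columns are the frame's x, y, z axes.
In Python, from station import * gives the robot as it stands.
- The arm moves only by the tool carry_out, never from a script. Its argument "moves" is one flat list of numbers, 4 for each row, row after row: the shift along the world's x, y, z in m, then the turn about the world's z in units of 6 degrees (1.0 is 6 degrees). A call has exactly 8 rows; each row shifts and turns the commanded pose from where the row before left it; what a row does not reach is not made up. A row lasts 1/10 s, in which the tool goes at most 50 mm and 8.59 degrees, less where a joint would pass 70% of its speed; a pose out of reach is approached as far as the arm can. A call with a gripper value outside its range is refused whole. "jaw" is the closure, from -1 (fully open) to 1 (shut), set as the call begins (left out, the last holds). The fingers move at their own pace and stop on an object; "grip_force" is the grip in N (left out, the last holds). Time passes only in rows, so rows that do not move let the fingers close, or fill a call up. It gives the time, the measured TCP pose, the force, the opening and the grip force at its end, in the units of the state.
- read_state(): the state, without advancing time (a new reading comes with each control period).
- get_image(name): name is "scene" or "top" or "wrist"; returns the picture (400x640x3 uint8, blue, green, red); there is no depth.
- camera_info(name): a dict with "K" (3x3 intrinsics, pixels), "xyz" and "attitude" of the camera in the world. Camera axes: x right, y up, looking along -z (the intrinsics and any distortion apply to the point x, -y, -z); pixel columns grow to the right and rows downward; lengths in mm; the calibration is good to about 2 mm. A picture is of the moment at which its call begins: read the wrist's pose just before it. camera_info takes no time and is no camera call; for the wrist camera it gives the pose at the moment of the call.
- job_done(): hands the job in; it is judged then, once.
The state is a dict: "time": time; "joint_pos": joint angles; "joint_vel": joint speeds; "joint_efforts": joint torques, N m; "eef_pos": TCP position; "tool_rot": TCP orientation; "force": force on the tool from outside, world axes, zero at the start; "ft_torque": the same for the moment, N m; "gripper_width": opening from 0.0 (shut) to 1.0 (fully open); "gripper_force": force on a finger pad.
Only numpy, scipy, OpenCV 4.12 (cv2) and the standard library are available. Lean on these libraries where they do the work, as an engineer would, in place of code of your own. Each camera call takes 0.05 s, during which the arm holds its last target. There are 200 camera calls.

### The job

Put the repaired display module lying flat, screen up, into the open drawer and let go of it; then take the wider of the two label holders from the rack and push it, upright, down behind the lip on the drawer front until the sprung foot under it is fully down. The spring would push it out again, so finish while still holding the holder pressed home in the drawer-front rail, for me to fit the locking screw; leave the other things on the bench where they are.

Things in the scene. Friction and masses are not known exactly. Their poses are not given: they have to be found in the camera images.
- module: display module: flat aluminium can 56 x 38 x 14 mm (x, y, z) with a greenish screen on top, 50 to 100 g, lying on the mat screen up. Origin: centre of its underside; x along its length, z up out of the screen.
- wide_holder: the wider label holder: stiff grey plastic plate 8 mm thick (its x), 60 mm wide (its y), 60 mm tall (its z), a blank paper card on both faces (either face may point outwards), about 45 g. Origin: centre of its bottom edge. It starts standing loosely in one of the rack's two slots, its lowest 14 mm inside the slot, 46 mm showing above.
- narrow_holder: the narrower label holder, 8 x 36 x 60 mm, in the other slot of the rack; stays there. Origin: centre of its bottom edge.
- rack: fixed black rack, 44 mm (x) by 200 mm (y), 22 mm high, with two slots end to end, 50 mm either side of its middle along y; slot floors 8 mm above the table. Origin: centre of its underside.
- unit: fixed grey drawer unit 240 mm deep (x), 200 mm wide (y), 85 mm high; the drawer comes out of its front, towards its own -x. Origin: centre of its underside.
- drawer (a joint): how far the drawer is out, m: 0 shut, 0.15 fully out; starts 0.115 to 0.14 out. Stiff: it takes over 5 N to slide it.
- drawer_floor (a point): on the drawer's inner floor (12 mm above the table), at the inner face of the drawer front, mid-width. x points into the drawer (towards the unit), y across, z up. Inside 176 mm wide (y), 211 mm long (x); only the part that is out, x from 0 to the value of joint drawer, is open from above. Sides reach 55 mm above the table, the front 63 mm, the unit's roof 85 mm.
- rail_seat (a point): where the centre of the holder's bottom edge must end (42 mm above the table): middle of the rail outside the drawer front. Axes as drawer_floor. Rail: open on top, 11 mm wide (x) between front and lip, 68 mm long (y) between end cheeks. Lip straight to 12 mm above this point, flaring out to 20 mm above; drawer front up to 21 mm, cheeks to 15 mm above it.
- foot (a joint): sprung foot in the rail, m: 0 up (its top is then 50 mm above the table), 0.008 fully down on its stop. The spring pushes up with about 2 N at the start of travel and 10 N at the end; it springs back when let go.
- back_shell: blue plastic half shell of a hand-held instrument, 85 x 55 x 22 mm. Bystander. Origin: centre of its underside.
- screwdriver: screwdriver, 160 mm, lying on the mat. Bystander.
- pliers: pliers with red handles, 175 mm long. Bystander.
- mouse: computer mouse, 100 x 58 x 30 mm. Bystander.
- flux_bottle: small white bottle with a red cap, 38 mm across, 85 mm tall. Bystander.
- solder_reel: reel of solder standing on its flange, 56 mm across, 42 mm high. Bystander.
Not all that is in view belongs to the job. What is shaped like the wide_holder but brown, purple or red is not meant.

How it is judged (in metres and radians):
On the way, in this order (a step that is already met when the one before it is completed fails the run):
1. the display module lies flat in the drawer, let go (x of module in the frame of drawer_floor between 0.01 and 0.205 m and y of module in the frame of drawer_floor between -0.085 and 0.085 m and z of module in the frame of drawer_floor below 0.012 m and angle between module's own z axis and vertical below 0.25 rad and contact force between the fingers and module below 0.1 N and linear speed of module below 0.02 m/s), for 0.2 s.
2. the wide label holder is pushed home behind the lip, foot down (value of joint foot above 0.006 m and x of wide_holder in the frame of rail_seat between -0.004 and 0.004 m and y of wide_holder in the frame of rail_seat between -0.008 and 0.008 m and z of wide_holder in the frame of rail_seat below 0.004 m and angle between the z axis of wide_holder and the z axis of rail_seat, either way round below 0.12 rad and angle between the x axis of wide_holder and the x axis of rail_seat, either way round below 0.15 rad and angle between wide_holder's own z axis and vertical below 0.3 rad and contact force between the fingers and wide_holder above 3 N), for 0.3 s.
At the end, for the whole second after the job is handed in: Module flat (0.25 rad), screen up, on the drawer floor, untouched. Wide holder in the rail within 4, 8, 4 mm (x, y, z) of rail_seat, upright within 0.12 and square within 0.15 rad; foot down more than 6 mm; fingers on the holder with over 3 N; through the last second (all of step 1 and all of step 2); the arm keeps its last pose, push and grip.
It fails at once if the narrow holder is moved more than 30 mm (distance of narrow_holder from where it was at the start of the episode above 0.03 m).
It fails at once if a bystander on the bench is moved more than 30 mm (distance of any of back_shell, screwdriver, pliers, mouse, flux_bottle, solder_reel from where it was at the start of the episode above 0.03 m).
It also fails if it takes over 69 s, if anything falls off the work surface, if the arm or the gripper's body presses on something with over 40 N, if the wrist force passes 120 N, or if a joint passes its speed limit or range.

## Working session

There is one attempt and no reset: what is moved stays moved. The work goes in short steps, Python scripts to look and compute and a tool call to move; the robot and the scene stay as the last step left them, time stands still between calls to the robot, and variables do not carry over. Pictures are saved under pics/ and viewed, at most 10 in all, crops included, and the job is handed in when it is done.

Besides the shell and the picture viewer there is one more tool, called after "Request:" as name(argument=value, ...), one argument or row to a line, values as JSON. carry_out: Moves the arm, as the interface text tells. Its arguments: {"type":"object","properties":{"moves":{"type":"array","items":{"type":"number"}},"jaw":{"type":"number"},"grip_force":{"type":"number"}},"required":["moves"]}

```bash
mkdir -p pics; cat > h.py <<'E'
from station import *
import numpy as np, cv2
def cam(n):
    c=camera_info(n); return np.array(c["K"],float),np.array(c["xyz"],float),np.array(c["attitude"],float),c
def ray(n,u,v,z,ci=None):
    K,p,R,c=ci or cam(n)
    d=R@np.array([(u-K[0,2])/K[0,0],-(v-K[1,2])/K[1,1],-1])
    return p+d*(z-p[2])/d[2]
def proj(n,P,ci=None):
    K,p,R,c=ci or cam(n)
    q=R.T@(np.asarray(P,float)-p); q=np.array([q[0],-q[1],-q[2]])
    return (K@q)[:2]/q[2]
E
python3 - <<'E'
from h import *
for n in("scene","top"):
    cv2.imwrite(f"pics/{n}0.png",get_image(n)); print(n,cam(n)[3])
s=read_state();print(s)
E
```

```text
scene {'K': array([[432.70915989,   0.        , 321.52869983],
       [  0.        , 432.70915989, 201.71945811],
       [  0.        ,   0.        ,   1.        ]]), 'xyz': array([1252.09425804, -798.81394754,  751.16098725]), 'attitude': array([[ 0.72003343, -0.38861556,  0.57491722],
       [ 0.69367738,  0.3803123 , -0.61169784],
       [ 0.01906721,  0.83924996,  0.54341139]])}
top {'K': array([[468.85168335,   0.        , 317.72457857],
       [  0.        , 468.85168335, 205.51512416],
       [  0.        ,   0.        ,   1.        ]]), 'xyz': array([ 432.60057143,  -43.32724558, 1594.64628992]), 'attitude': array([[-0.01532428,  0.99698913, -0.07601209],
       [-0.9996475 , -0.01692471, -0.02045554],
       [-0.02168044,  0.07567183,  0.99689705]])}
{'time': 0.1, 'joint_pos': array([ 7.05134536e+01,  3.02665568e+00,  8.03056274e+01,  1.03287261e-03,
        9.67507252e+01, -4.02869374e+00]), 'joint_vel': array([-0.10910239, -0.00599152, -0.22951979, -0.06397214,  0.03005063,
        0.09130521]), 'joint_efforts': array([ 1.19925957e-03, -3.82576954e+01, -3.60986745e+01, -6.94777577e-05,
        4.67732680e-03,  5.57559008e-05]), 'eef_pos': array([139.80635843, 505.72859284, 203.54273398]), 'tool_rot': array([[-9.63827307e-01,  2.66527057e-01, -5.00164619e-04],
       [ 2.66527499e-01,  9.63826355e-01, -1.35981047e-03],
       [ 1.19645560e-04, -1.44393009e-03, -9.99998950e-01]]), 'force': array([-0.22767076, -0.83370254, -0.6264816 ]), 'ft_torque': array([-0.01547271,  0.02369494,  0.00995057]), 'gripper_force': 0.0, 'gripper_width': 1.002572793233519}
```

View pics/scene0.png

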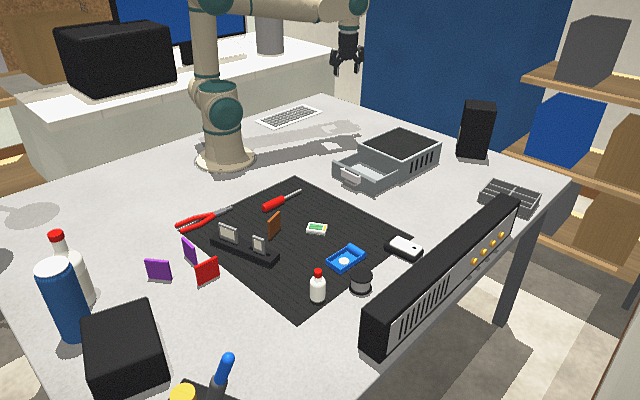

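View pics/top0.png

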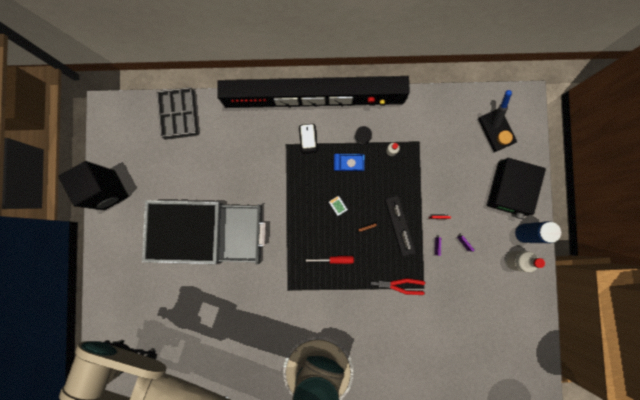

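The scene view shows the rack with two grey plates: the one at (228,233) is wider than the one at (259,243). Brown (274,225), purple (190,250) and (158,270), and red (206,271) are decoys. The module is at scene (316,228) / top (338,206), and the drawer front with its rail is at top (262,233). The wide holder should be the lower slot in the top view, about (404,238). I'll confirm with enlarged crops.

```bash
python3 - <<'E'
from h import *
t=np.mean([get_image("top").astype(float) for _ in range(4)],0).astype(np.uint8)
s=np.mean([get_image("scene").astype(float) for _ in range(4)],0).astype(np.uint8)
cv2.imwrite("pics/t.png",t);cv2.imwrite("pics/s.png",s)
def c(im,x,y,w,h,k): return cv2.resize(im[y:y+h,x:x+w],None,fx=k,fy=k,interpolation=cv2.INTER_CUBIC)
A=np.hstack([c(t,380,190,40,70,4.2857),c(t,320,190,40,70,4.2857),c(t,210,195,65,75,4)])  # 300 high
A=A[:300]
B=np.hstack([c(s,205,210,80,60,5),c(s,325,140,80,60,5)])
W=max(A.shape[1],B.shape[1]);pad=lambda a:cv2.copyMakeBorder(a,0,0,0,W-a.shape[1],cv2.BORDER_CONSTANT)
o=np.vstack([pad(A),pad(B)]);print(A.shape,B.shape);cv2.imwrite("pics/crop1.png",o)
E
```

```text
(300, 602, 3) (300, 800, 3)
```

View pics/crop1.png

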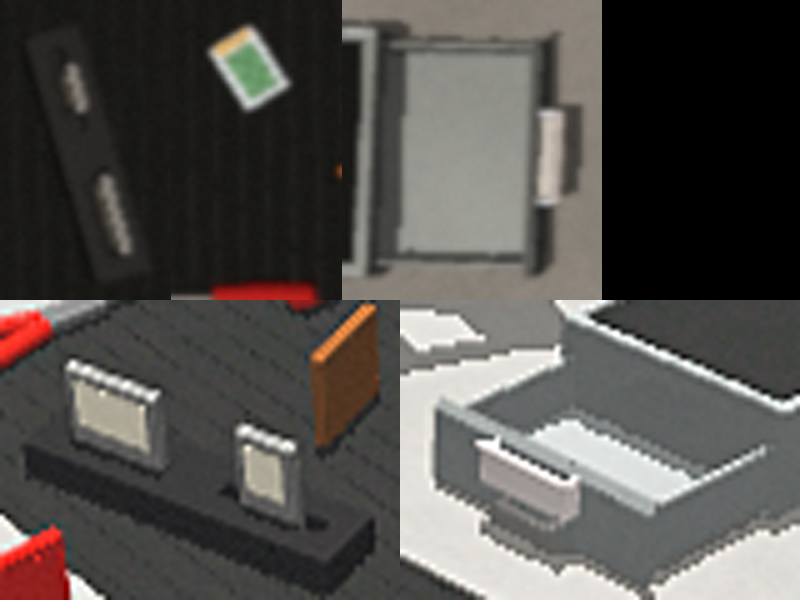

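```bash
python3 - <<'E'
from h import *
k=4.2857;C=cam("top")
def f(pts,ox,oy,k,cx,z,l):
    P=np.array([ray("top",(x-cx+.5)/k+ox-.5,(y+.5)/k+oy-.5,z,C)[:2] for x,y in pts]);print(l,P.round(1).tolist(),"mean",P.mean(0).round(1));return P
f([(103,177),(127,253)],380,190,k,0,68,"wide")
f([(70,64),(83,113)],380,190,k,0,68,"narrow")
P=f([(27,40),(73,25),(148,268),(100,282)],380,190,k,0,22,"rack");d=P[3]-P[0]+P[2]-P[1];print(np.degrees(np.arctan2(d[1],d[0])))
P=f([(210,50),(250,27),(290,82),(247,108)],320,190,k,171.4,14,"module");d=P[3]-P[0]+P[2]-P[1];print(np.degrees(np.arctan2(d[1],d[0])))
P=f([(541,37),(533,272)],210,195,4,342,63,"front top outer");d=P[1]-P[0];print(np.degrees(np.arctan2(d[1],d[0])))
P=f([(564,110),(558,206)],210,195,4,342,62,"lip outer");d=P[1]-P[0];print(np.degrees(np.arctan2(d[1],d[0])))
P=f([(381,27),(370,274)],210,195,4,342,85,"unit edge");d=P[1]-P[0];print(np.degrees(np.arctan2(d[1],d[0])))
i=cam("wrist");s=read_state();R=s["tool_rot"];print("cam in tool",R.T@(i[1]-s["eef_pos"]),(R.T@i[2]).round(3),i[0])
E
```

```text
wide [[461.7, -289.2], [404.3, -305.5]] mean [ 433.  -297.3]
narrow [[547.8, -266.7], [510.4, -275.5]] mean [ 529.1 -271.1]
rack [[570.7, -240.4], [581.9, -276.6], [391.6, -329.3], [381.3, -291.9]] mean [ 481.4 -284.5]
-164.6588848088815
module [[566.8, -48.0], [584.5, -79.9], [540.5, -110.5], [520.5, -76.3]] mean [553.1 -78.7]
-146.85925493446044
front top outer [[558.0, 179.8], [366.3, 187.5]] mean [462.2 183.6]
177.71315027336192
lip outer [[497.8, 161.4], [419.5, 166.9]] mean [458.6 164.1]
176.0225555369808
unit edge [[566.6, 306.8], [367.5, 315.6]] mean [467.1 311.2]
177.48131675997507
cam in tool [  77.65432852   -1.55512735 -169.80823377] [[ 0.     0.953  0.304]
 [ 1.    -0.     0.   ]
 [ 0.     0.304 -0.953]] [[298.93229488   0.         321.4803037 ]
 [  0.         298.93229488 199.95100147]
 [  0.           0.           1.        ]]
```

Request:
carry_out(
  moves=[0.02,-0.027,-0.004,-0.8,0.02,-0.027,-0.004,-0.8,0.02,-0.027,-0.004,-0.8,0.02,-0.027,-0.004,-0.8,0.02,-0.027,-0.004,-0.8,0.02,-0.027,-0.004,-0.8,0.02,-0.027,-0.004,-0.8,0.02,-0.027,-0.004,-0.8],
  jaw=-1,
)

```text
time: 1.3
eef_pos: [300.6, 288.9, 172.4]
tool_rot: [[-0.587, 0.809, 0.001], [0.809, 0.587, 0.0], [0.0, 0.001, -1.0]]
force: [0.8, 0.8, -0.0]
gripper_width: 1.001
gripper_force: 0.0
```

Request:
carry_out(
  moves=[0.02,-0.027,-0.004,-0.8,0.02,-0.027,-0.004,-0.8,0.02,-0.027,-0.004,-0.8,0.02,-0.027,-0.004,-0.8,0.02,-0.027,-0.004,-0.8,0.02,-0.027,-0.004,-0.8,0.02,-0.027,-0.004,-0.8,0,0,0,0],
)

```text
time: 2.1
eef_pos: [441.0, 98.4, 143.7]
tool_rot: [[-0.038, 0.999, -0.001], [0.999, 0.038, -0.001], [-0.001, -0.001, -1.0]]
force: [0.3, -0.8, -0.2]
gripper_width: 0.998
gripper_force: 0.0
```

```bash
python3 - <<'E'
from h import *
s=read_state();i=cam("wrist");im=np.mean([get_image("wrist").astype(float) for _ in range(4)],0).astype(np.uint8)
cv2.imwrite("pics/w1.png",im);np.savez("w1.npz",K=i[0],p=i[1],R=i[2]);print(s["eef_pos"],s["tool_rot"].round(3).tolist(),s["time"],i[1])
E
```

```text
[441.03427686  98.39514967 143.65741899] [[-0.038, 0.999, -0.001], [0.999, 0.038, -0.001], [-0.001, -0.001, -1.0]] 2.1 [438.09001773 174.90626773 313.41492725]
```

View pics/w1.png

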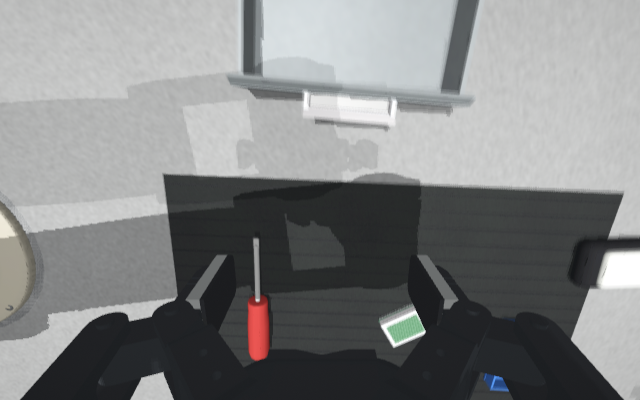

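The wrist view shows the drawer front across (228,80)–(474,100), the white rail around (350,107), and the module at (403,326). I'll enlarge the rail and module.

```bash
python3 - <<'E'
import cv2,numpy as np
im=cv2.imread("pics/w1.png")
c=lambda x,y,w,h,k:cv2.resize(im[y:y+h,x:x+w],None,fx=k,fy=k,interpolation=cv2.INTER_CUBIC)
a=c(285,75,130,60,6)[:, :780]; b=np.hstack([c(220,60,65,55,3.9),c(425,75,65,55,3.9),c(370,300,65,55,3.9)])
b=cv2.copyMakeBorder(b,0,0,0,780-b.shape[1] if b.shape[1]<780 else 0,cv2.BORDER_CONSTANT)[:,:780]
cv2.imwrite("pics/crop2.png",np.vstack([a,b]));print(a.shape,b.shape)
E
```

```text
(360, 780, 3) (214, 780, 3)
```

View pics/crop2.png

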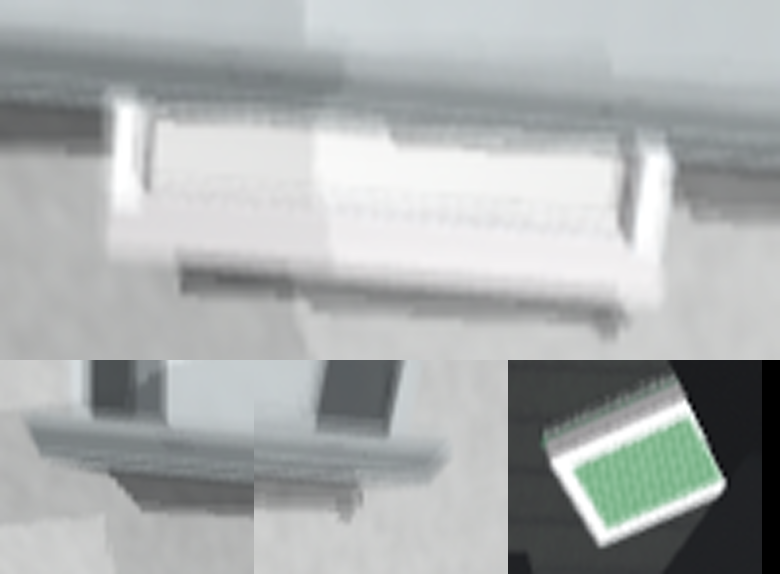

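```bash
python3 - <<'E'
from h import *
w=np.load("w1.npz");C=(w["K"],w["p"],w["R"],0)
def f(pts,z,l,ox=285,oy=75,k=6,cx=0,cy=0):
    P=np.array([ray("",(x-cx+.5)/k+ox-.5,(y-cy+.5)/k+oy-.5,z,C)[:2] for x,y in pts]);d=P[-1]-P[0];print(l,P.round(1).tolist(),P.mean(0).round(1),"ang",np.degrees(np.arctan2(d[1],d[0])).round(1));return P
f([(160,110),(600,147)],63,"front outer")
f([(160,185),(620,220)],54,"lip inner")
f([(110,258),(660,298)],62,"lip outer")
f([(147,140),(637,195)],57,"cheek inner")
f([(108,140),(669,195)],57,"cheek outer")
A=f([(25,412)],63,"inner L",220,60,3.9,0,360);B=f([(450,440)],63,"inner R",425,75,3.9,253.5,360)
d=(B-A)[0];print(np.degrees(np.arctan2(d[1],d[0])),np.linalg.norm(d),(A+B)/2)
A=f([(40,460)],63,"outer L",220,60,3.9,0,360);B=f([(440,480)],63,"outer R",425,75,3.9,253.5,360)
d=(B-A)[0];print(np.degrees(np.arctan2(d[1],d[0])),np.linalg.norm(d),(A+B)/2)
P=f([(552,460),(690,402),(725,487),(602,547)],14,"module",370,300,3.9,507,360)
d=P[1]-P[0]+P[2]-P[3];print(np.degrees(np.arctan2(d[1],d[0])))
d=P[2]-P[1]+P[3]-P[0];print(np.degrees(np.arctan2(d[1],d[0])))
E
```

```text
front outer [[429.4, 182.9], [487.7, 180.5]] [458.5 181.7] ang -2.3
lip inner [[429.3, 173.4], [493.2, 171.3]] [461.3 172.4] ang -1.9
lip outer [[423.1, 163.8], [498.0, 161.5]] [460.6 162.6] ang -1.8
cheek inner [[427.5, 179.2], [494.5, 174.7]] [461.  176.9] ang -3.9
cheek outer [[422.2, 179.0], [498.9, 174.8]] [460.6 176.9] ang -3.1
inner L [[363.0, 194.9]] [363.  194.9] ang 0.0
inner R [[558.8, 186.2]] [558.8 186.2] ang 0.0
-2.5335637652874783 195.93174869139264 [[460.89015837 190.56600766]]
outer L [[365.5, 186.1]] [365.5 186.1] ang 0.0
outer R [[558.2, 178.5]] [558.2 178.5] ang 0.0
-2.2558179036984622 192.86835110864106 [[461.86738213 182.27640942]]
module [[520.1, -78.1], [560.1, -55.0], [575.4, -86.2], [539.5, -111.2]] [548.8 -82.7] ang -59.6
32.35321199689107
-61.67237481904307
```

Request:
carry_out(
  moves=[0.014,-0.022,-0.005,-1.25,0.014,-0.022,-0.005,-1.25,0.014,-0.022,-0.005,-1.25,0.014,-0.022,-0.005,-1.25,0.014,-0.022,-0.005,-1.25,0.014,-0.022,-0.005,-1.25,0.014,-0.022,-0.005,-1.25,0.014,-0.0235,-0.005,-1.2],
  jaw=-0.4,
  grip_force=30,
)

```text
time: 3.1
eef_pos: [552.5, -75.9, 104.5]
tool_rot: [[0.842, 0.54, 0.001], [0.54, -0.842, 0.0], [0.001, 0.0, -1.0]]
force: [-0.5, 0.3, 0.5]
gripper_width: 0.699
gripper_force: 0.0
```

Request:
carry_out(
  moves=[0,0,-0.025,0,0,0,-0.025,0,0,0,-0.025,0,0,0,-0.015,0,0,0,-0.007,0,0,0,0,0,0,0,0,0,0,0,0,0],
)

```text
time: 3.9
eef_pos: [552.8, -76.5, 8.8]
tool_rot: [[0.84, 0.542, 0.002], [0.542, -0.84, -0.001], [0.002, 0.002, -1.0]]
force: [-0.3, 0.1, 0.0]
gripper_width: 0.701
gripper_force: 0.0
```

Request:
carry_out(
  moves=[0,-0.0025,-0.003,0,0,0,-0.002,0,0,0,0,0,0,0,0,0,0,0,0,0,0,0,0,0,0,0,0,0,0,0,0,0],
)

```text
time: 4.7
eef_pos: [551.9, -78.9, 2.4]
tool_rot: [[0.84, 0.542, 0.0], [0.542, -0.84, -0.0], [0.0, 0.0, -1.0]]
force: [0.9, -0.4, -0.3]
gripper_width: 0.695
gripper_force: 0.0
```

Request:
carry_out(
  moves=[0,0,0,0,0,0,0,0,0,0,0,0,0,0,0,0,0,0,0,0,0,0,0,0,0,0,0,0,0,0,0,0],
  jaw=1,
)

```text
time: 5.5
eef_pos: [551.9, -79.0, 2.3]
tool_rot: [[0.84, 0.542, 0.0], [0.542, -0.84, -0.0], [0.0, 0.0, -1.0]]
force: [0.2, -0.1, 0.4]
gripper_width: 0.001
gripper_force: 0.0
```

The fingers shut on nothing. I'll lift and look.

Request:
carry_out(
  moves=[0,0,0.03,0,0,0,0.04,0,0,0,0.04,0,0,0,0,0,0,0,0,0,0,0,0,0,0,0,0,0,0,0,0,0],
  jaw=-0.4,
)

```text
time: 6.3
eef_pos: [551.3, -78.8, 111.0]
tool_rot: [[0.84, 0.542, -0.002], [0.542, -0.84, 0.0], [-0.002, -0.002, -1.0]]
force: [-0.9, -0.1, 0.2]
gripper_width: 0.701
gripper_force: 0.0
```

```bash
python3 - <<'E'
from h import *
s=read_state();i=cam("wrist");im=get_image("wrist");np.savez("w2.npz",K=i[0],p=i[1],R=i[2])
cv2.imwrite("pics/w2.png",im);t=get_image("top");cv2.imwrite("pics/t2.png",t)
c=cv2.resize(t[170:250,300:430],None,fx=2.5,fy=2.5)[:200,:320]
cv2.imwrite("pics/v2.png",np.vstack([im,cv2.copyMakeBorder(c,0,0,0,320,cv2.BORDER_CONSTANT)]))
print(s["eef_pos"],s["tool_rot"].round(3).tolist(),proj("",[552,-79,14],i))
E
```

```text
[551.30762085 -78.84731747 110.9837118 ] [[0.84, 0.542, -0.002], [0.542, -0.84, 0.0], [-0.002, -0.002, -1.0]] [320.81671439 190.63289764]
```

View pics/v2.png

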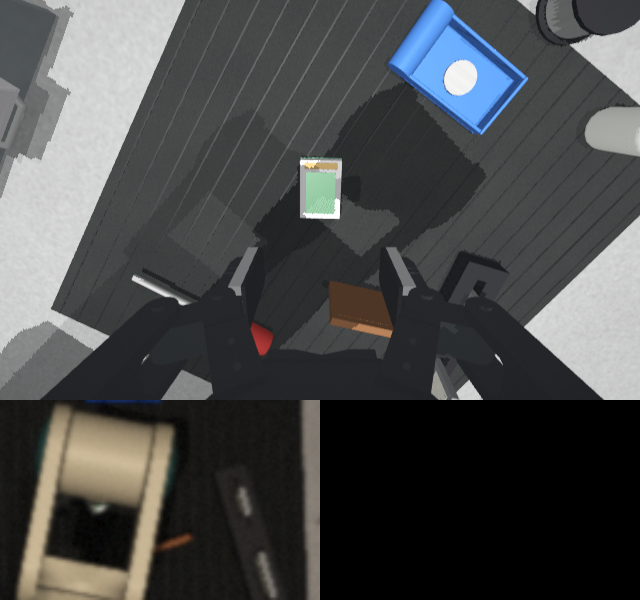

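The module is at wrist (321,189), directly under the tool and square to it. The fingertips sit at (258,250) and (385,250), which puts them about 40 mm short of the reported TCP, so they closed above the module. I'll go lower and check by touch.

Request:
carry_out(
  moves=[0,0,-0.04,0,0,0,-0.04,0,0,0,-0.03,0,0,0,-0.02,0,0,0,-0.005,0,0,0,0,0,0,0,0,0,0,0,0,0],
  jaw=-0.2,
)

```text
time: 7.2
eef_pos: [553.0, -79.2, -21.0]
tool_rot: [[0.84, 0.542, 0.003], [0.542, -0.84, -0.001], [0.002, 0.002, -1.0]]
force: [0.0, 1.0, 0.5]
gripper_width: 0.6
gripper_force: 0.0
```

Request:
carry_out(
  moves=[0,0,-0.001,0,0,0,-0.001,0,0,0,-0.001,0,0,0,-0.001,0,0,0,0,0,0,0,0,0,0,0,0,0,0,0,0,0],
)

```text
time: 8.0
eef_pos: [552.0, -79.0, -26.6]
tool_rot: [[0.84, 0.542, 0.0], [0.542, -0.84, -0.0], [0.0, 0.0, -1.0]]
force: [-0.1, 0.1, 0.2]
gripper_width: 0.601
gripper_force: 0.0
```

Request:
carry_out(
  moves=[0,0,-0.001,0,0,0,-0.001,0,0,0,-0.001,0,0,0,-0.001,0,0,0,0,0,0,0,0,0,0,0,0,0,0,0,0,0],
)

```text
time: 8.8
eef_pos: [551.9, -79.0, -30.2]
tool_rot: [[0.84, 0.542, 0.0], [0.542, -0.84, -0.0], [-0.0, 0.0, -1.0]]
force: [-3.5, 0.1, 6.5]
gripper_width: 0.598
gripper_force: 2.7
```

Request:
carry_out(
  moves=[0,0,-0.001,0,0,0,-0.001,0,0,0,-0.001,0,0,0,0,0,0,0,0,0,0,0,0,0,0,0,0,0,0,0,0,0],
)

```text
time: 9.6
eef_pos: [552.0, -79.0, -30.4]
tool_rot: [[0.84, 0.542, -0.0], [0.542, -0.84, -0.0], [-0.0, -0.0, -1.0]]
force: [-15.1, 2.5, 26.8]
gripper_width: 0.597
gripper_force: 13.5
```

```bash
python3 - <<'E'
from h import *
s=read_state();i=cam("wrist");im=get_image("wrist");cv2.imwrite("pics/w3.png",im)
cv2.imwrite("pics/w3c.png",cv2.resize(im[120:320,200:440],None,fx=2.5,fy=2.5));print(s["eef_pos"],s["force"],s["time"])
E
```

```text
[552.00875943 -78.9949732  -30.37177416] [-15.11247507   2.4964965   26.76485607] 9.6
```

View pics/w3c.png

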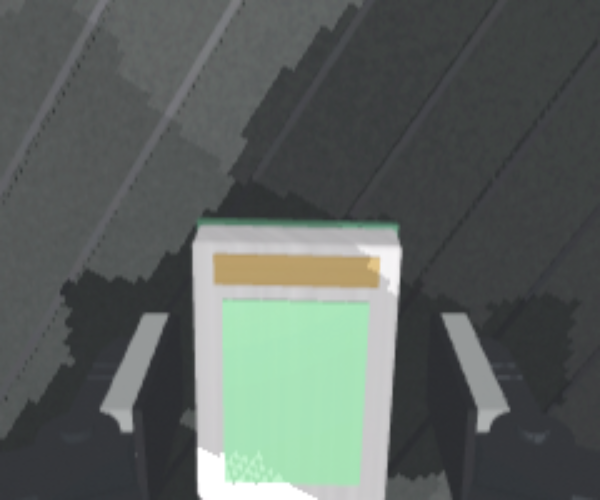

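The fingers straddle the module (pads at crop (140,370) and (470,370)), with the tips touching the mat at TCP z≈-30. So the true fingertip is about 30 mm behind the reported TCP. I'll back off slightly and close.

Request:
carry_out(
  moves=[0,0,0.003,0,0,0,0.003,0,0,0,0,0,0,0,0,0,0,0,0,0,0,0,0,0,0,0,0,0,0,0,0,0],
  jaw=1,
  grip_force=30,
)

```text
time: 10.45
eef_pos: [551.8, -79.0, -27.9]
tool_rot: [[0.84, 0.542, -0.0], [0.542, -0.84, -0.0], [-0.0, -0.0, -1.0]]
force: [0.3, 0.3, -0.2]
gripper_width: 0.435
gripper_force: 31.2
```

Request:
carry_out(
  moves=[0,0,0.005,0,0,0,0.01,0,0,0,0.02,0,0,0,0.03,0,0,0,0.04,0,0,0,0.02,0,0,0,0,0,0,0,0,0],
)

```text
time: 11.25
eef_pos: [551.8, -78.9, 97.2]
tool_rot: [[0.84, 0.542, 0.0], [0.542, -0.84, -0.0], [0.0, 0.0, -1.0]]
force: [-0.2, -0.3, -2.0]
gripper_width: 0.44
gripper_force: 31.1
```

```bash
python3 - <<'E'
from h import *
s=read_state();im=get_image("wrist");cv2.imwrite("pics/w4.png",im)
print(s["eef_pos"],s["tool_rot"].round(3).tolist(),s["time"],s["gripper_width"],s["gripper_force"],s["force"])
g=cv2.cvtColor(im,cv2.COLOR_BGR2HSV);m=cv2.inRange(g,(40,50,100),(90,255,255));print(cv2.minAreaRect(np.argwhere(m)[:,::-1].astype(np.float32)),m.sum()//255)
E
```

```text
[551.76556653 -78.92011546  97.22088596] [[0.84, 0.542, 0.0], [0.542, -0.84, -0.0], [0.0, 0.0, -1.0]] 11.25 0.4399944297773526 31.14011585712433 [-0.21057591 -0.34399247 -1.97271686]
((322.4999694824219, 259.0), (76.99998474121094, 101.99998474121094), -0.0) 4003
```

Request:
carry_out(
  moves=[-0.009,0.034,0,0.95,-0.009,0.034,0,0.95,-0.009,0.034,0,0.95,-0.009,0.034,0,0.95,-0.009,0.034,0,0.95,-0.009,0.034,0,0.95,-0.009,0.034,0,0.95,-0.009,0.034,0,0.95],
)

```text
time: 12.1
eef_pos: [478.3, 194.0, 95.3]
tool_rot: [[0.196, 0.981, -0.003], [0.981, -0.196, -0.001], [-0.002, -0.003, -1.0]]
force: [0.2, -0.4, 0.5]
gripper_width: 0.434
gripper_force: 31.1
```

Request:
carry_out(
  moves=[-0.008,0.03,0,0.8,-0.008,0.027,0,0.75,0,0,-0.02,0,0,0,-0.02,0,0,0,-0.01,0,0,0,0,0,0,0,0,0,0,0,0,0],
)

```text
time: 12.9
eef_pos: [464.6, 250.1, 48.3]
tool_rot: [[0.04, 0.999, 0.002], [0.999, -0.04, 0.001], [0.001, 0.002, -1.0]]
force: [0.4, 0.7, -1.1]
gripper_width: 0.438
gripper_force: 31.1
```

Request:
carry_out(
  moves=[0,0,-0.015,0,0,0,-0.015,0,0,0,-0.015,0,0,0,-0.01,0,0,0,-0.005,0,0,0,0,0,0,0,0,0,0,0,0,0],
)

```text
time: 13.7
eef_pos: [464.4, 250.3, -11.9]
tool_rot: [[0.039, 0.999, 0.001], [0.999, -0.039, 0.001], [0.001, 0.001, -1.0]]
force: [0.4, 1.0, -0.5]
gripper_width: 0.435
gripper_force: 31.1
```

Request:
carry_out(
  moves=[0,0,-0.001,0,0,0,-0.001,0,0,0,-0.001,0,0,0,0,0,0,0,0,0,0,0,0,0,0,0,0,0,0,0,0,0],
)

```text
time: 14.5
eef_pos: [463.9, 250.0, -15.7]
tool_rot: [[0.039, 0.999, 0.0], [0.999, -0.039, 0.0], [0.0, 0.0, -1.0]]
force: [0.2, 0.3, -1.3]
gripper_width: 0.438
gripper_force: 31.1
```

Request:
carry_out(
  moves=[0,0,0,0,0,0,0,0,0,0,0,0,0,0,0,0,0,0,0,0,0,0,0,0,0,0,0,0,0,0,0,0],
  jaw=-0.3,
)

```text
time: 15.3
eef_pos: [463.9, 250.0, -15.7]
tool_rot: [[0.039, 0.999, 0.0], [0.999, -0.039, 0.0], [0.0, 0.0, -1.0]]
force: [0.3, 0.4, -0.4]
gripper_width: 0.65
gripper_force: 0.0
```

Request:
carry_out(
  moves=[0,0,0.01,0,0,0,0.02,0,0,0,0.03,0,0,0,0.03,0,0,0,0.03,0,0,0,0.03,0,0,0,0,0,0,0,0,0],
)

```text
time: 16.1
eef_pos: [464.2, 250.2, 135.3]
tool_rot: [[0.039, 0.999, 0.002], [0.999, -0.039, 0.001], [0.001, 0.002, -1.0]]
force: [-0.6, 0.5, -0.6]
gripper_width: 0.647
gripper_force: 0.0
```

```bash
python3 - <<'E'
from h import *
s=read_state();i=cam("wrist");im=get_image("wrist");cv2.imwrite("pics/w5.png",im)
print(s["eef_pos"],s["tool_rot"].round(3).tolist(),s["time"],s["gripper_width"],s["gripper_force"],s["force"])
g=cv2.cvtColor(im,cv2.COLOR_BGR2HSV);m=cv2.inRange(g,(40,50,100),(90,255,255));
n,l,st,c=cv2.connectedComponentsWithStats(m);k=1+st[1:,4].argmax();print(st[k],c[k],ray("",*c[k],26,i))
print("tip px",[proj("",s["eef_pos"]+s["tool_rot"]@np.array([11,y,-30]),i) for y in(-28,28)])
E
```

```text
[464.21188104 250.15172675 135.33239256] [[0.039, 0.999, 0.002], [0.999, -0.039, 0.001], [0.001, 0.002, -1.0]] 16.1 0.6474846900744835 0.0 [-0.57597969  0.47381247 -0.59202469]
[ 307  171   28   40 1035] [320.97101449 190.48502415] [463.63134573 247.0057197   26.        ]
tip px [array([266.96730405, 238.38733467]), array([376.30739065, 238.44935127])]
```

The module is let go in the drawer and seen at (464,250). Now over to the rack, with a look at the wide holder on arrival.

Request:
carry_out(
  moves=[-0.0055,-0.035,0,-0.75,-0.0055,-0.035,0,-0.75,-0.0055,-0.035,0,-0.75,-0.0055,-0.035,0,-0.75,-0.0055,-0.035,0,-0.75,-0.0055,-0.035,0,-0.75,-0.0055,-0.035,0,-0.75,-0.0055,-0.035,0,-0.75],
)

```text
time: 16.95
eef_pos: [418.7, -31.2, 132.9]
tool_rot: [[0.622, 0.783, -0.003], [0.783, -0.622, 0.0], [-0.001, -0.002, -1.0]]
force: [-0.7, -0.5, -0.6]
gripper_width: 0.646
gripper_force: 0.0
```

Request:
carry_out(
  moves=[-0.0055,-0.038,0,-0.8,-0.0055,-0.038,0,-0.8,-0.0055,-0.038,0,-0.8,-0.0055,-0.038,0,-0.8,-0.0055,-0.038,0,-0.8,-0.0055,-0.038,0,-0.8,-0.0055,-0.038,0,-0.8,0,-0.017,0,-0.45],
)

```text
time: 17.75
eef_pos: [379.8, -315.1, 132.6]
tool_rot: [[0.965, 0.261, -0.003], [0.261, -0.965, 0.002], [-0.002, -0.002, -1.0]]
force: [-0.2, -0.8, 0.2]
gripper_width: 0.648
gripper_force: 0.0
```

Request:
carry_out(
  moves=[0,0,0,0,0,0,0,0,0,0,0,0,0,0,0,0,0,0,0,0,0,0,0,0,0,0,0,0,0,0,0,0],
)

```text
time: 18.55
eef_pos: [381.5, -312.9, 134.4]
tool_rot: [[0.964, 0.266, 0.0], [0.266, -0.964, -0.0], [0.0, 0.0, -1.0]]
force: [0.2, -0.8, -0.6]
gripper_width: 0.648
gripper_force: 0.0
```

```bash
python3 - <<'E'
from h import *
s=read_state();i=cam("wrist");im=np.mean([get_image("wrist").astype(float) for _ in range(4)],0).astype(np.uint8);cv2.imwrite("pics/w6.png",im)
np.savez("w6.npz",K=i[0],p=i[1],R=i[2])
print(s["eef_pos"],s["tool_rot"].round(3).tolist(),s["time"])
q=proj("",[433,-297,68],i);print(q)
x,y=int(q[0])-65,max(0,int(q[1])-65);print(x,y);cv2.imwrite("pics/w6c.png",cv2.resize(im[y:y+100,x:x+130],None,fx=6,fy=6,interpolation=cv2.INTER_CUBIC))
E
```

```text
[ 381.45156315 -312.88527422  134.35853924] [[0.964, 0.266, 0.0], [0.266, -0.964, -0.0], [0.0, 0.0, -1.0]] 18.55
[317.46925948 136.06244451]
252 71
```

View pics/w6c.png

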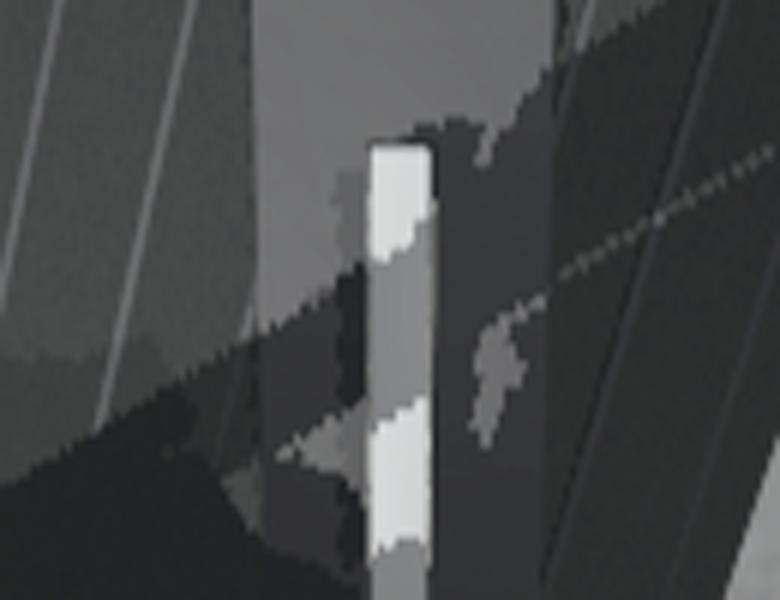

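The wide holder's top is at crop (401,147) to (399,560), square to the tool.

```bash
python3 - <<'E'
from h import *
w=np.load("w6.npz");C=(w["K"],w["p"],w["R"],0)
r=lambda x,y,z:ray("",(x+.5)/6+252-.5,(y+.5)/6+71-.5,z,C)[:2]
a=r(401,145,68);b=r(400,562,68);print(a,b,np.linalg.norm(a-b),(a+b)/2)
L=[r(369,160,68),r(368,550,68)];R_=[r(433,160,68),r(431,550,68)]
for l in(L,R_): d=l[0]-l[1];print(l,np.degrees(np.arctan2(d[1],d[0])))
print("rack", r(253,100,22),r(553,100,22))
E
```

```text
[ 462.39929355 -289.7246155 ] [ 411.80556678 -303.4194486 ] 52.41444115945893 [ 437.10243016 -296.57203205]
[array([ 459.63493613, -286.34768056]), array([ 412.22728765, -298.89489447])] 14.824368456310117
[array([ 461.76172051, -294.03170312]), array([ 414.4607559 , -306.96553802])] 15.292962195824279
rack [ 463.75446213 -266.27970658] [ 475.55152239 -308.90132517]
```

Request:
carry_out(
  moves=[0.026,0.0077,0,-0.06,0.026,0.0077,0,0,0,0,-0.025,0,0,0,-0.03,0,0,0,-0.025,0,0,0,0,0,0,0,0,0,0,0,0,0],
  jaw=0.1,
)

```text
time: 19.55
eef_pos: [434.3, -298.3, 56.3]
tool_rot: [[0.966, 0.26, 0.002], [0.26, -0.966, -0.002], [0.002, 0.003, -1.0]]
force: [0.0, -0.3, 0.2]
gripper_width: 0.452
gripper_force: 0.0
```

Request:
carry_out(
  moves=[0,0,-0.015,0,0,0,-0.015,0,0,0,-0.01,0,0,0,-0.005,0,0,0,0,0,0,0,0,0,0,0,0,0,0,0,0,0],
)

```text
time: 20.35
eef_pos: [433.7, -297.8, 9.9]
tool_rot: [[0.966, 0.26, 0.001], [0.26, -0.966, -0.001], [0.001, 0.001, -1.0]]
force: [-0.7, -0.3, 0.7]
gripper_width: 0.449
gripper_force: 0.0
```

Request:
carry_out(
  moves=[0,0,0,0,0,0,0,0,0,0,0,0,0,0,0,0,0,0,0,0,0,0,0,0,0,0,0,0,0,0,0,0],
  jaw=1,
  grip_force=70,
)

```text
time: 21.15
eef_pos: [433.4, -297.3, 9.5]
tool_rot: [[0.966, 0.26, -0.0], [0.26, -0.966, 0.0], [-0.0, -0.001, -1.0]]
force: [-2.9, 4.2, 5.8]
gripper_width: 0.08
gripper_force: 68.6
```

Request:
carry_out(
  moves=[0,0,0.005,0,0,0,0.01,0,0,0,0.02,0,0,0,0.03,0,0,0,0.04,0,0,0,0.03,0,0,0,0,0,0,0,0,0],
)

```text
time: 21.95
eef_pos: [433.7, -298.1, 145.2]
tool_rot: [[0.966, 0.26, 0.002], [0.26, -0.966, -0.002], [0.001, 0.002, -1.0]]
force: [-0.0, -0.5, -2.2]
gripper_width: 0.08
gripper_force: 68.3
```

Request:
carry_out(
  moves=[0.002,0.03,0,-0.18,0.002,0.03,0,-0.18,0.002,0.03,0,-0.18,0.002,0.03,0,-0.18,0.002,0.03,0,-0.18,0.002,0.03,0,-0.18,0.002,0.03,0,-0.18,0.002,0.03,0,-0.18],
)

```text
time: 22.75
eef_pos: [448.6, -56.4, 142.7]
tool_rot: [[0.994, 0.111, -0.003], [0.111, -0.994, 0.0], [-0.003, -0.001, -1.0]]
force: [-0.0, 0.3, -0.5]
gripper_width: 0.083
gripper_force: 68.3
```

Request:
carry_out(
  moves=[0.002,0.03,0,-0.18,0.002,0.03,0,-0.18,0.002,0.03,0,-0.18,0.002,0.03,0,-0.18,0.002,0.03,0,-0.18,0.001,0.03,0,-0.18,0,0.03,0,-0.2,0,0.024,0,-0.2],
)

```text
time: 23.55
eef_pos: [459.5, 177.7, 142.5]
tool_rot: [[0.999, -0.043, -0.003], [-0.043, -0.999, -0.001], [-0.003, 0.001, -1.0]]
force: [-0.5, -0.2, -0.6]
gripper_width: 0.084
gripper_force: 68.3
```

Request:
carry_out(
  moves=[0,0,-0.01,0,0,0,-0.02,0,0,0,-0.01,0,0,0,0,0,0,0,0,0,0,0,0,0,0,0,0,0,0,0,0,0],
)

```text
time: 24.35
eef_pos: [460.7, 176.4, 104.9]
tool_rot: [[0.999, -0.043, 0.001], [-0.043, -0.999, 0.0], [0.001, -0.0, -1.0]]
force: [-0.0, 1.2, -0.7]
gripper_width: 0.083
gripper_force: 68.4
```

```bash
python3 - <<'E'
from h import *
s=read_state();i=cam("wrist");im=np.mean([get_image("wrist").astype(float) for _ in range(4)],0).astype(np.uint8);cv2.imwrite("pics/w7.png",im)
np.savez("w7.npz",K=i[0],p=i[1],R=i[2])
S=np.mean([get_image("scene").astype(float) for _ in range(4)],0).astype(np.uint8)
print(s["eef_pos"],s["tool_rot"].round(3).tolist(),s["time"],s["gripper_width"])
a=im[:300,160:480]
b=cv2.resize(S[110:200,320:420],None,fx=4.8,fy=4.8,interpolation=cv2.INTER_CUBIC)[:432]
a=cv2.copyMakeBorder(a,0,132,0,0,cv2.BORDER_CONSTANT)
o=np.hstack([a,b]);print(o.shape);cv2.imwrite("pics/v7.png",o[:, :800])
E
```

```text
[460.71672202 176.41957692 104.89281663] [[0.999, -0.043, 0.001], [-0.043, -0.999, 0.0], [0.001, -0.0, -1.0]] 24.35 0.08324573448929994
(432, 800, 3)
```

View pics/v7.png

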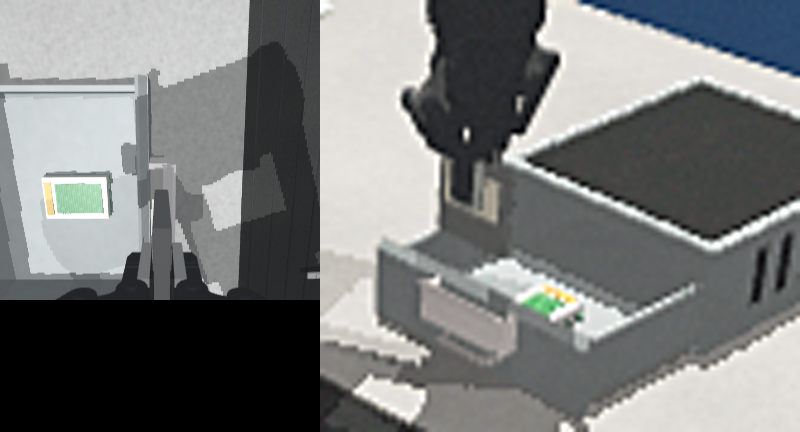

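The module lies flat, screen up, in the drawer. The holder is upright above the rail (crop (162,210)). Descending.

Request:
carry_out(
  moves=[0,0.0005,-0.015,0,0,0,-0.015,0,0,0,-0.007,0,0,0,0,0,0,0,0,0,0,0,0,0,0,0,0,0,0,0,0,0],
)

```text
time: 25.55
eef_pos: [460.7, 177.0, 67.8]
tool_rot: [[0.999, -0.043, 0.001], [-0.043, -0.999, 0.0], [0.001, -0.0, -1.0]]
force: [0.0, 0.5, -0.4]
gripper_width: 0.082
gripper_force: 68.4
```

Request:
carry_out(
  moves=[0,0,-0.002,0,0,0,-0.002,0,0,0,-0.002,0,0,0,-0.002,0,0,0,-0.001,0,0,0,0,0,0,0,0,0,0,0,0,0],
)

```text
time: 26.35
eef_pos: [460.5, 177.0, 58.4]
tool_rot: [[0.999, -0.043, 0.0], [-0.043, -0.999, -0.0], [0.0, 0.0, -1.0]]
force: [0.3, 0.1, -0.6]
gripper_width: 0.08
gripper_force: 68.4
```

Request:
carry_out(
  moves=[0,0,-0.001,0,0,0,-0.001,0,0,0,-0.001,0,0,0,-0.001,0,0,0,-0.001,0,0,0,-0.001,0,0,0,0,0,0,0,0,0],
)

```text
time: 27.15
eef_pos: [461.5, 178.0, 55.1]
tool_rot: [[0.999, -0.042, 0.003], [-0.042, -0.999, 0.002], [0.003, -0.002, -1.0]]
force: [-4.5, 2.3, 16.3]
gripper_width: 0.08
gripper_force: 71.2
```

Request:
carry_out(
  moves=[0,0,-0.001,0,0,0,-0.001,0,0,0,-0.001,0,0,0,-0.001,0,0,0,0,0,0,0,0,0,0,0,0,0,0,0,0,0],
)

```text
time: 27.95
eef_pos: [461.5, 178.0, 49.4]
tool_rot: [[0.999, -0.042, 0.003], [-0.042, -0.999, 0.002], [0.003, -0.002, -1.0]]
force: [1.3, 5.8, 5.8]
gripper_width: 0.079
gripper_force: 69.5
```

Request:
carry_out(
  moves=[0.0005,0.001,-0.001,0,0,0,-0.001,0,0,0,-0.001,0,0,0,-0.001,0,0,0,0,0,0,0,0,0,0,0,0,0,0,0,0,0],
)

```text
time: 28.75
eef_pos: [461.5, 178.1, 45.3]
tool_rot: [[0.999, -0.042, 0.002], [-0.042, -0.999, 0.0], [0.002, -0.0, -1.0]]
force: [-1.9, 1.9, 8.5]
gripper_width: 0.082
gripper_force: 70.0
```

Request:
carry_out(
  moves=[0,0,-0.001,0,0,0,-0.001,0,0,0,0,0,0,0,0,0,0,0,0,0,0,0,0,0,0,0,0,0,0,0,0,0],
)

```text
time: 29.55
eef_pos: [461.6, 178.2, 43.7]
tool_rot: [[0.999, -0.042, 0.002], [-0.042, -0.999, 0.0], [0.002, -0.0, -1.0]]
force: [-2.7, 1.0, 10.9]
gripper_width: 0.085
gripper_force: 70.4
```

Request:
carry_out(
  moves=[0,0,-0.0005,0,0,0,-0.0005,0,0,0,0,0,0,0,0,0,0,0,0,0,0,0,0,0,0,0,0,0,0,0,0,0],
)

```text
time: 30.35
eef_pos: [461.7, 178.2, 43.4]
tool_rot: [[0.999, -0.042, 0.002], [-0.042, -0.999, 0.0], [0.002, -0.0, -1.0]]
force: [-5.2, -0.1, 16.2]
gripper_width: 0.083
gripper_force: 71.2
```

The force climbed from 10.9 to 16.2 N over 0.3 mm, so the foot is on its stop. One last look.

```bash
python3 - <<'E'
from h import *
im=np.mean([get_image("wrist").astype(float) for _ in range(3)],0).astype(np.uint8)
S=np.mean([get_image("scene").astype(float) for _ in range(4)],0).astype(np.uint8)
a=cv2.copyMakeBorder(im[:300,160:480],0,132,0,0,cv2.BORDER_CONSTANT)
b=cv2.resize(S[120:210,320:420],None,fx=4.8,fy=4.8,interpolation=cv2.INTER_CUBIC)[:432]
cv2.imwrite("pics/v8.png",np.hstack([a,b]));s=read_state();print(s["force"],s["eef_pos"],s["gripper_force"])
E
```

```text
[-4.90370154  0.71912682 15.23768236] [461.64764001 178.16289357  43.3504688 ] 71.16523146629333
```

View pics/v8.png

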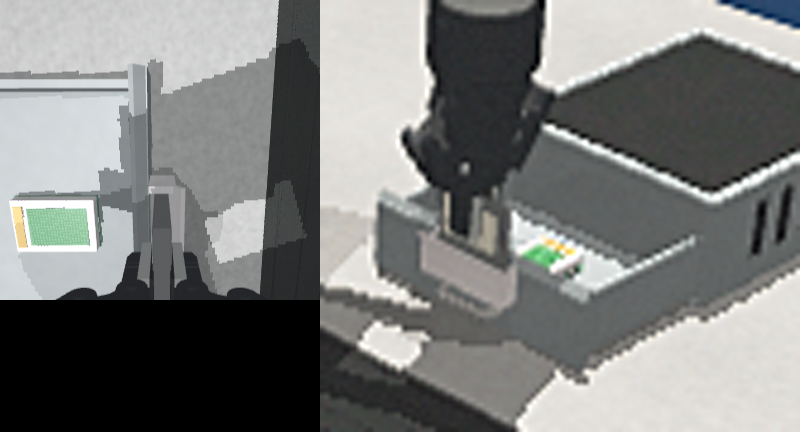

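The holder sits upright behind the lip (scene crop (470,230)), still gripped, and the module lies flat in the drawer (550,255). Handing in.

```bash
python3 -c "
from station import *
print(job_done())"
```

```text
the job is handed in; nothing more can be done
None
```

The job is handed in with no verdict shown: the module lies flat, screen up and let go in the drawer, and the wide holder is gripped and pressed home in the rail with about 15 N down, foot on its stop by force and height.

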